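Back the tape feed wheel by one notch

TASK

The tape feed wheel has been advanced one notch too far and its ratchet pawl stops it from turning back. With the fingertips only, gently throw the pawl over so that its nose stands lifted clear of the teeth, then push the wheel backward (counter-clockwise seen from above) by exactly one notch by one of its upright pegs, and tip the pawl back down so that its nose lies fully down in the next notch. Do not turn the wheel forward, do not pinch or lift anything, and leave the things around it where they stand.

Things in the scene. Friction and masses are not known exactly. Their poses are not given: they have to be found in the camera images.
- indexer: tape feed wheel unit, fixed to the shelf; origin on the wheel's axis at the shelf top, z up. Round grey base plate, diameter 176 mm; a 46 mm wide tongue of it runs along local x = -71 mm out to y = -135 mm and carries the pawl bracket (two cheeks up to z = 64 mm, at local x = -71, y = -60 mm). The pawl's nose works on the wheel's rim at local (-71, 0) mm.
- wheel (a joint): angle of the feed wheel about its upright axis, rad; grows as it turns backward (counter-clockwise from above). 0 = pawl well inside its first notch (start within 0.03). One notch = 0.785. It stays where it is left; about 2 N at a peg turns it. With the pawl down it has play: 0.17 backward to a steep tooth face (stop), 0.10 forward to a ramp.
- wheel_center (a point): point on the wheel's axis at the disc's top face (z = 30 mm). Disc diameter 160 mm; eight saw teeth 12 mm high (tops z = 42 mm) round the outer 18 mm of its top. A roll of paper tape (diameter 96 mm, top z = 55 mm) is fixed on it. If the pawl drops on a tooth's ramp, it slides down into the notch as the wheel is pushed on backward.
- peg0 (a point): centre of the top of one of three equal upright steel pegs that turn with the wheel: diameter 11 mm, 60 mm tall, top at z = 90 mm, 58 mm from the wheel's axis, 120 degrees apart. Above z = 57 mm a fingertip beside a peg is clear of tape roll and teeth. At wheel angle 0 this peg is 82.5 degrees clockwise from the pawl's nose, seen from above.
- peg1 (a point): top of the second peg, same size; at wheel angle 0 it is 37.5 degrees counter-clockwise from the pawl's nose
- peg2 (a point): top of the third peg, same size; at wheel angle 0 it is 157.5 degrees counter-clockwise from the pawl's nose, that is across the wheel from the pawl
- pawl (a joint): angle of the steel ratchet pawl about its level pivot (at indexer local (-71, -60, 52) mm, axis along local x), rad: 0 = nose fully down in a notch (stop), above 0.22 the nose clears the teeth, 0.6 = fully thrown over (stop). A weight above the pivot makes it fall by itself to 0 when left below about 0.3, to 0.6 when left above about 0.36. It needs under 1 N.
- pawl_tail (a point): centre of the top of the pawl's tail pad (22 x 26 mm, level at pawl angle 0, then at z = 57 mm), 50 mm from the pivot along local -y. Pressed down (about 28 mm to the stop) it lifts the nose.
- pawl_nose (a point): top of the pawl's bar over its nose, 56 mm from the pivot along local +y; bar 12 mm wide; z = 57 mm with the nose down, about 88 mm thrown over. Pressed down it drops the nose. The pawl's weight (diameter 20 mm, on a short stem, top about 38 mm above the pivot) stands between tail and nose, over the pivot.
- petri: closed petri dish, 62 mm across, 15 mm high, origin at the centre of its underside; stands near the pawl's tail; leave it alone
- cover_box: little white box, 28 x 28 x 18 mm, origin at the centre of its underside; leave it alone
- stain: dark bottle with black cap, diameter 44 mm, 94 mm tall, origin at the centre of its underside; leave it alone
- dropper: brown dropper bottle, diameter 26 mm, 86 mm tall, origin at the centre of its underside; leave it alone

How it is judged:
On the way, in this order (a step that is already met when the one before it is completed fails the run):
1. the pawl's nose is lifted clear of the teeth (pawl above 0.3 rad) while the wheel is still within 0.2 rad of its start notch (value of joint pawl above 0.3 rad and value of joint wheel between -0.2 and 0.2 rad), for 0.1 s.
2. the wheel has been pushed back one notch (0.785 rad, between 0.655 and 0.985) (value of joint wheel between 0.655 and 0.985 rad), for 0.2 s.
At the end, for the whole second after the job is handed in: the pawl's nose lies fully down (pawl below 0.06 rad) in the notch one behind the start (wheel between 0.655 and 0.985 rad, one notch being 0.785, at rest), and the bystanders are within 20 mm of where they stood (all of step 2 and value of joint pawl below 0.06 rad and velocity of joint wheel between -0.05 and 0.05 rad/s and distance of each of petri, cover_box, stain, dropper from where it was at the start of the episode below 0.02 m); the robot touches nothing.
It fails at once if the wheel is turned forward out of its start notch (beyond 0.2 rad) (value of joint wheel below -0.2 rad).
It fails at once if the wheel is turned back by more than one notch (beyond 1.25 rad) (value of joint wheel above 1.25 rad).
It fails at once if the unit is struck, squeezed or pressed with more than 40 N (contact force between the fingers and indexer above 40 N).
It fails at once if a bystander (petri dish, little box, dark bottle, dropper bottle) is shoved, lifted or carried over 20 mm (distance of any of petri, cover_box, stain, dropper from where it was at the start of the episode above 0.02 m).
It also fails if it takes over 51 s, if anything falls off the work surface, if the arm or the gripper's body presses on something with over 40 N, if the wrist force passes 120 N, or if a joint passes its speed limit or range.

ROBOT

A 6-joint arm with a two-finger parallel gripper is mounted at the origin on a cart in front of the work surface, level with it; the furniture and walls round the work are solid. World frame = base frame: x ahead of the robot, y to its left, z up, the work surface at z = 0. Lengths are in m, angles in rad, forces in N, time in s.
With the tool pointing down it reaches from about 0.4 to 0.825 m from the base axis. Payload 7 kg.
Tool frame: the origin (TCP) lies at the very end of the fingers, on their centre line; the grasp point (between the pads) lies 19 mm behind it; z points along the fingers, y is the line along which they close (so a half turn about z gives the same grasp; the last joint's range is limited). The gripper opens to 85 mm and grips with 20 to 120 N. Pads are 22 mm wide; open, the fingers measure 114 mm over their backs; the gripper's body (76 mm by 85 mm) begins 54 mm behind the grasp point. The pads swing forward as they close: fully open they stand 13 mm farther back than shut.
Start: joints at [-0.964, 0.359, 0.012, 0, -1.224, -0.288], TCP at [0.212, -0.641, 0.231] pointing down, gripper open.
Joint ranges: [-3.07, 3.07], [-1.43, 2.12], [-1.02, 1.25], [-3.03, 1.67], [-3.05, -0], [-3.03, 3.03]. Speed limits (rad/s): [2.39, 2.39, 3.01, 3.14, 3.14, 3.14].

INTERFACE

Orientations are given as [roll, pitch, yaw] about the fixed x, y, z axes, in that order (R = Rz(yaw) Ry(pitch) Rx(roll)).
In Python, from workcell import state, camera, close_job gives the robot as it stands.
- The arm moves only by the tool apply_moves, never from a script. Its argument "moves" is a list of rows, each an object of numbers: "gripper": the finger opening in m, from 0 to 0.0854; "tx", "ty", "tz": the shift along the tool's x, y, z in m; "wx", "wy", "wz": the turn, a rotation vector about the tool's x, y, z in rad. A call has 1 to 5 rows; each row is the pose to reach, as a shift and turn from the pose commanded when the call began, along the tool's axes at that moment; what a row does not reach only later rows make up. A row lasts 1/10 s, in which the tool goes at most 50 mm and 8.59 degrees, less where a joint would pass 70% of its speed; a pose out of reach is approached as far as the arm can. A call with a gripper value outside its range is refused whole. The fingers move at their own pace and stop on an object; the grip force is fixed at half the most. Time passes only in rows, so rows that repeat a pose let the fingers close. It gives the time, the measured TCP pose, the force, the opening and the grip force at its end, in the units of the state.
- state(): the state, without advancing time (a new reading comes with each control period).
- camera(name): name is "side" or "top"; returns a dict with "pixels" (420x560x3 uint8, red, green, blue), "z_map" (420x560 float32, m along the optical axis (not along the pixel's ray), 0 where there is no reading), "fovy" (degrees; the focal length in pixels is half the picture's height over the tangent of half this angle, whatever the lens; pixels are square), "cx", "cy" (the principal point, pixels), "dist_coeffs" ([k1, k2, p1, p2, k3] as OpenCV has them; the pictures are not rectified), "world_from_camera" (4x4, takes a point from camera to world coordinates). Camera axes: x right, y up, looking along -z (the intrinsics and any distortion apply to the point x, -y, -z); pixel columns grow to the right and rows downward; lengths in m; the calibration is good to about 2 mm. A picture is of the moment at which its call begins.
- close_job(): hands the job in; it is judged then, once.
The state is a dict: "time": time; "joint_positions": joint angles; "dq": joint speeds; "tau": joint torques, N m; "eef_pos": TCP position; "tool_rot": TCP orientation; "wrist_force": force on the tool from outside, world axes, zero at the start; "torque": the same for the moment, N m; "opening": finger opening in m; "grip_force": force on a finger pad.
Only numpy, scipy, OpenCV 4.12 (cv2) and the standard library are available. Lean on these libraries where they do the work, as an engineer would, in place of code of your own. Each camera call takes 0.05 s, during which the arm holds its last target. There are 200 camera calls.

## Working session

There is one attempt and no reset: what is moved stays moved. The work goes in short steps, Python scripts to look and compute and a tool call to move; the robot and the scene stay as the last step left them, time stands still between calls to the robot, and variables do not carry over. Pictures are saved under pics/ and viewed, at most 10 in all, crops included, and the job is handed in when it is done.

Besides the shell and the picture viewer there is one more tool, called after "Call:" as a command line: name --argument value ..., lists and objects as JSON in quotes. apply_moves: Moves the arm, as the interface text tells. Its arguments: {"type":"object","properties":{"moves":{"type":"array"}},"required":["moves"]}

```bash
mkdir -p pics; cat > h.py <<'E'
import numpy as np, cv2
from workcell import state, camera, close_job
def K(c):
    h,w=c["pixels"].shape[:2]; f=h/2/np.tan(np.radians(c["fovy"])/2)
    return np.array([[f,0,c["cx"]],[0,f,c["cy"]],[0,0,1.]])
def rays(c,uv):
    p=cv2.undistortPoints(np.array(uv,float).reshape(-1,1,2),K(c),np.array(c["dist_coeffs"],float))[:,0]
    d=np.c_[p[:,0],-p[:,1],-np.ones(len(p))]; T=np.array(c["world_from_camera"])
    return T[:3,3], d@T[:3,:3].T
def plane(c,uv,z):
    o,d=rays(c,uv); return o+d*((z-o[2])/d[:,2])[:,None]
def cloud(c):
    h,w=c["z_map"].shape; v,u=np.mgrid[:h,:w]
    o,d=rays(c,np.c_[u.ravel(),v.ravel()]); return (o+d*c["z_map"].ravel()[:,None]).reshape(h,w,3)
def save(c,n): cv2.imwrite(f"pics/{n}.png",c["pixels"][:,:,::-1])
E
python3 - <<'E'
from h import *
import pickle
print(state())
for n in("top","side"):
    c=camera(n); save(c,n+"0"); pickle.dump(c,open(n+"0.pkl","wb")); print(n,c["fovy"],c["world_from_camera"])
E
```

```text
{'time': 0.0, 'joint_positions': array([-9.63887482e-01,  3.59407742e-01,  1.10553360e-02, -3.47306256e-04,
       -1.22411019e+00, -2.88100706e-01]), 'dq': array([-6.94678935e-04,  4.49052565e-06, -1.91066899e-05,  1.84825959e-04,
        6.11361339e-04, -3.90996690e-04]), 'tau': array([-1.04042545e-03, -5.83329105e+01,  2.93419182e+01,  6.93716124e+00,
       -6.00804298e-03,  2.16364117e-05]), 'eef_pos': array([ 0.21138842, -0.64053263,  0.23034918]), 'tool_rot': array([ 3.13990229e+00, -1.60453182e-04, -2.82290266e+00]), 'wrist_force': array([ 0.2009522 , -0.51406563,  0.14431574]), 'torque': array([-0.02025678, -0.00197429, -0.05313516]), 'grip_force': 0.0, 'opening': 0.08528348419702941}
top 47.28865182340897 [[ 8.95181066e-03  9.88460732e-01 -1.51212588e-01  3.73166486e-01]
 [-9.99959808e-01  8.77351009e-03 -1.84627923e-03 -6.34269648e-02]
 [-4.98309356e-04  1.51223038e-01  9.88499542e-01  1.16696138e+00]
 [ 0.00000000e+00  0.00000000e+00  0.00000000e+00  1.00000000e+00]]
side 48.217931297055735 [[ 0.97795266  0.11652298 -0.17329454  0.36346492]
 [-0.20744668  0.4468338  -0.87023298 -0.9890099 ]
 [-0.02396828  0.88699603  0.4611546   0.56120804]
 [ 0.          0.          0.          1.        ]]
```

View pics/top0.png

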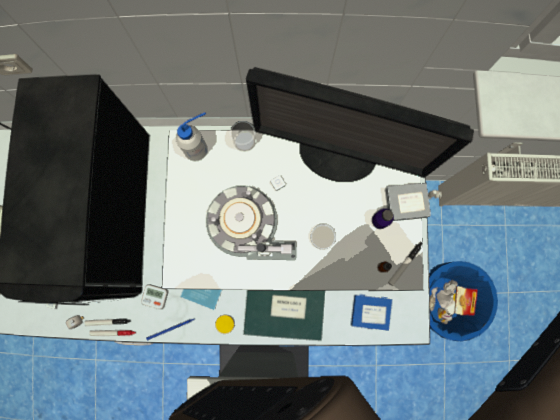

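View pics/side0.png

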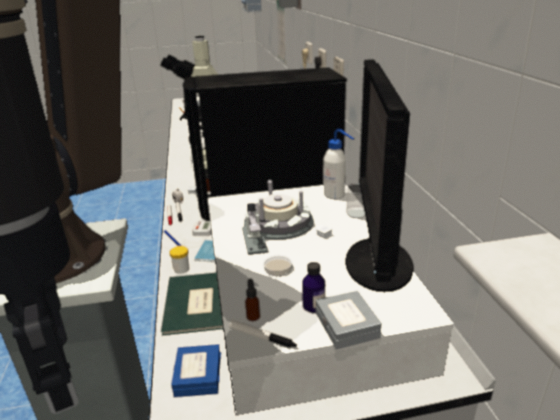

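The top view shows the unit at about (240,218), with its tongue and tail toward image right (world -y) at (290,250). The petri dish is at (322,236), the box at (278,183), the dark bottle at (383,217) and the dropper at (384,267). The side view shows the same things on a raised shelf.

```bash
python3 - <<'E'
from h import *
import pickle
c=pickle.load(open("top0.pkl","rb")); P=cloud(c)
for n,(u,v) in dict(shelf=(300,200),shelf2=(190,250),tape=(240,208),petri=(322,236),box=(278,183),stain=(381,218),drop=(384,267),monitor=(350,110),mon2=(260,85)).items(): print(n,P[v,u].round(3))
im=c["pixels"][175:275,195:345]
cv2.imwrite("pics/topc.png",cv2.resize(im[:,:,::-1],None,fx=5.3,fy=5.3,interpolation=cv2.INTER_CUBIC))
c=pickle.load(open("side0.pkl","rb"));im=c["pixels"][170:290,220:360]
cv2.imwrite("pics/sidec.png",cv2.resize(im[:,:,::-1],None,fx=5,fy=5,interpolation=cv2.INTER_CUBIC))
E
```

```text
shelf [ 0.585 -0.111 -0.004]
shelf2 [ 0.457  0.158 -0.   ]
tape [0.552 0.031 0.065]
petri [ 0.493 -0.164  0.018]
box [ 0.623 -0.056  0.014]
stain [ 0.53  -0.297  0.072]
drop [ 0.417 -0.303  0.067]
monitor [ 0.69  -0.188  0.34 ]
mon2 [ 0.718 -0.025  0.383]
```

View pics/topc.png

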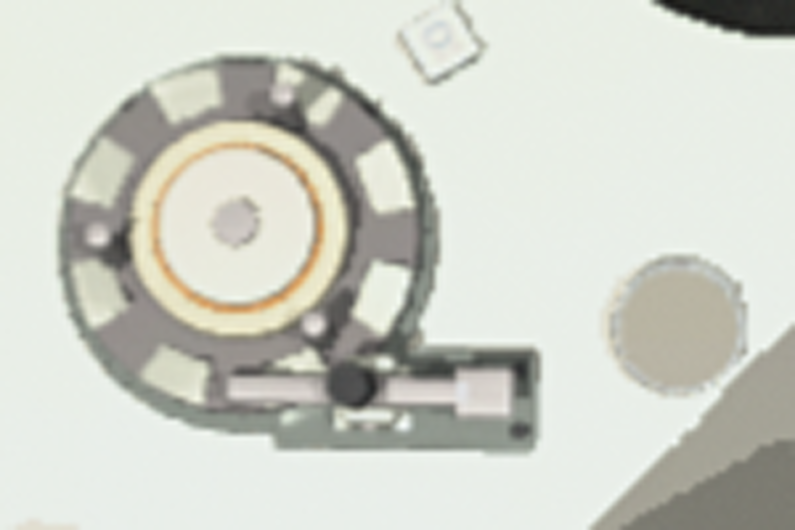

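View pics/sidec.png

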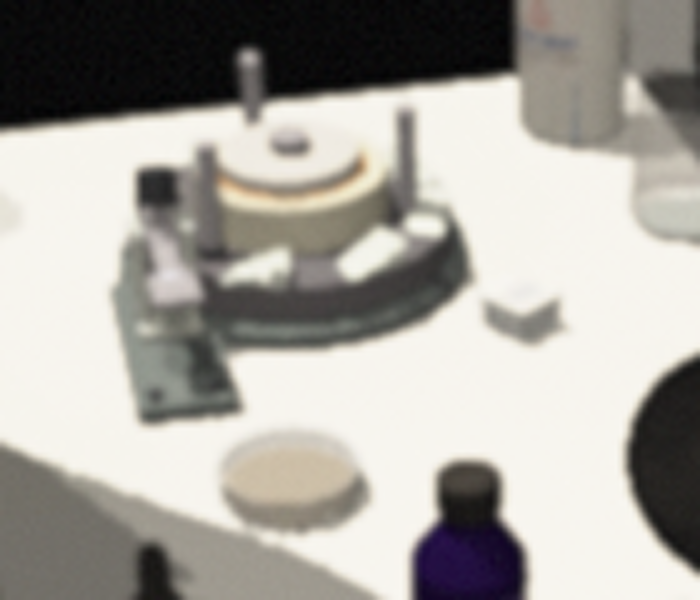

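```bash
python3 - <<'E'
from h import *
import pickle
c=pickle.load(open("top0.pkl","rb")); P=cloud(c)
px=lambda x,y:[195+x/5.3-.4,175+y/5.3-.4]
g=lambda x,y,z:plane(c,[px(x,y)],z)[0]
pk=np.array([g(97,235,.09),g(315,323,.09),g(283,93,.09)]); ctr=pk.mean(0)
tail=g(485,392,.057); nose=g(228,388,.057); 
print("pegs",pk.round(4).tolist(),"ctr",ctr.round(4),"r",np.linalg.norm((pk-ctr)[:,:2],axis=1).round(4))
print("knob",g(235,222,.058),"tail",tail.round(4),"nosetip",nose.round(4),"weight",g(352,384,.09).round(4))
d=(tail-nose)[:2]; yaw=np.arctan2(d[0],-d[1]); print("yaw",yaw, np.linalg.norm(d))
for s in pk: print("ang",np.degrees(np.arctan2(*(s-ctr)[1::-1])))
R=np.array([[np.cos(yaw),-np.sin(yaw)],[np.sin(yaw),np.cos(yaw)]])
for p in(tail,nose): print("local",R.T@(p-ctr)[:2])
for n in("top","side"):
    cc=pickle.load(open(n+"0.pkl","rb")); Q=cloud(cc).reshape(-1,3); 
    m=(Q[:,1]>-.25)&(Q[:,1]<.1)&(Q[:,2]>.12)&(Q[:,2]<.5)&(Q[:,0]>.45)&(Q[:,0]<.9)
    q=Q[m]
    for a in np.arange(-.25,.1,.05):
        k=q[(q[:,1]>a)&(q[:,1]<a+.05)]
        if len(k): print(n,round(a,2),"minx",np.percentile(k[:,0],1).round(3),"z",k[:,2].min().round(3),k[:,2].max().round(3))
Q=cloud(pickle.load(open("top0.pkl","rb"))).reshape(-1,3); k=Q[(Q[:,1]>.12)&(Q[:,2]>.1)&(Q[:,0]>.4)&(Q[:,0]<.7)&(Q[:,1]<.5)]; print("blackbox min y",np.percentile(k[:,1],[0,1,5]),k[:,2].max())
E
```

```text
pegs [[0.5223, 0.0906, 0.09], [0.4853, -0.0038, 0.09], [0.585, 0.0118, 0.09]] ctr [0.5309 0.0329 0.09  ] r [0.0584 0.0584 0.0581]
knob [0.53311    0.03410867 0.058     ] tail [ 0.4592 -0.0768  0.057 ] nosetip [0.4598 0.0358 0.057 ] weight [ 0.4595 -0.0199  0.09  ]
yaw -0.005721434744934367 0.11250534373477297
ang 98.43767471174147
ang -141.18048225893955
ang -21.30627455459205
local [-0.07109473 -0.11003305]
local [-0.07109473  0.00247229]
top -0.25 minx 0.663 z 0.12 0.471
top -0.2 minx 0.676 z 0.12 0.469
top -0.15 minx 0.69 z 0.12 0.464
top -0.1 minx 0.702 z 0.12 0.463
top -0.05 minx 0.716 z 0.12 0.462
top -0.0 minx 0.837 z 0.122 0.463
top 0.05 minx 0.837 z 0.12 0.465
side -0.25 minx 0.669 z 0.12 0.5
side -0.2 minx 0.683 z 0.12 0.5
side -0.15 minx 0.696 z 0.12 0.5
side -0.1 minx 0.71 z 0.12 0.5
side -0.05 minx 0.721 z 0.12 0.5
side -0.0 minx 0.837 z 0.271 0.5
side 0.05 minx 0.837 z 0.291 0.5
blackbox min y [0.12617342 0.15620611 0.3068964 ] 0.2936945722668324
```

Call:
apply_moves --moves '[{"gripper": 0, "tx": -0.032, "ty": 0.036, "wz": 0.064}, {"gripper": 0, "tx": -0.064, "ty": 0.072, "wz": 0.128}, {"gripper": 0, "tx": -0.096, "ty": 0.108, "wz": 0.192}, {"gripper": 0, "tx": -0.128, "ty": 0.144, "wz": 0.256}, {"gripper": 0, "tx": -0.16, "ty": 0.18, "wz": 0.3187}]'

```text
invalid input
```

Call:
apply_moves --moves '[{"gripper": 0.001, "tx": -0.032, "ty": 0.036, "tz": 0.0, "wx": 0.0, "wy": 0.0, "wz": 0.064}, {"gripper": 0.001, "tx": -0.064, "ty": 0.072, "tz": 0.0, "wx": 0.0, "wy": 0.0, "wz": 0.128}, {"gripper": 0.001, "tx": -0.096, "ty": 0.108, "tz": 0.0, "wx": 0.0, "wy": 0.0, "wz": 0.192}, {"gripper": 0.001, "tx": -0.128, "ty": 0.144, "tz": 0.0, "wx": 0.0, "wy": 0.0, "wz": 0.256}, {"gripper": 0.001, "tx": -0.16, "ty": 0.18, "tz": 0.0, "wx": 0.0, "wy": 0.0, "wz": 0.319}]'

```text
time: 0.6
eef_pos: [0.3072, -0.418, 0.2309]
tool_rot: [3.141, -0.0, 3.138]
wrist_force: [0.4, -0.3, 0.3]
opening: 0.0123
grip_force: 0.0
```

Call:
apply_moves --moves '[{"gripper": 0.0, "tx": -0.019, "ty": 0.044, "tz": 0.0, "wx": 0.0, "wy": 0.0, "wz": 0.0}, {"gripper": 0.0, "tx": -0.038, "ty": 0.088, "tz": 0.0, "wx": 0.0, "wy": 0.0, "wz": 0.0}, {"gripper": 0.0, "tx": -0.057, "ty": 0.132, "tz": 0.0, "wx": 0.0, "wy": 0.0, "wz": 0.0}, {"gripper": 0.0, "tx": -0.076, "ty": 0.176, "tz": 0.0, "wx": 0.0, "wy": 0.0, "wz": 0.0}, {"gripper": 0.0, "tx": -0.095, "ty": 0.22, "tz": 0.0, "wx": 0.0, "wy": 0.0, "wz": 0.0}]'

```text
time: 1.1
eef_pos: [0.4022, -0.198, 0.2314]
tool_rot: [3.141, 0.0, 3.141]
wrist_force: [1.9, -1.3, 0.1]
opening: 0.0
grip_force: 0.0
```

Call:
apply_moves --moves '[{"gripper": 0.0, "tx": -0.019, "ty": 0.04, "tz": 0.02, "wx": 0.0, "wy": 0.0, "wz": 0.0}, {"gripper": 0.0, "tx": -0.038, "ty": 0.08, "tz": 0.04, "wx": 0.0, "wy": 0.0, "wz": 0.0}, {"gripper": 0.0, "tx": -0.056, "ty": 0.116, "tz": 0.07, "wx": 0.0, "wy": 0.0, "wz": 0.0}, {"gripper": 0.0, "tx": -0.056, "ty": 0.116, "tz": 0.11, "wx": 0.0, "wy": 0.0, "wz": 0.0}, {"gripper": 0.0, "tx": -0.056, "ty": 0.116, "tz": 0.13, "wx": 0.0, "wy": 0.0, "wz": 0.0}]'

```text
time: 1.6
eef_pos: [0.4567, -0.0827, 0.0984]
tool_rot: [-3.141, -0.004, -3.14]
wrist_force: [-0.2, -0.2, -0.7]
opening: -0.0001
grip_force: 0.0
```

Call:
apply_moves --moves '[{"gripper": 0.0, "tx": 0.0, "ty": 0.0, "tz": 0.02, "wx": 0.0, "wy": 0.0, "wz": 0.0}, {"gripper": 0.0, "tx": 0.0, "ty": 0.0, "tz": 0.035, "wx": 0.0, "wy": 0.0, "wz": 0.0}, {"gripper": 0.0, "tx": 0.0, "ty": 0.0, "tz": 0.042, "wx": 0.0, "wy": 0.0, "wz": 0.0}, {"gripper": 0.0, "tx": 0.0, "ty": 0.0, "tz": 0.048, "wx": 0.0, "wy": 0.0, "wz": 0.0}, {"gripper": 0.0, "tx": 0.0, "ty": 0.0, "tz": 0.053, "wx": 0.0, "wy": 0.0, "wz": 0.0}]'

```text
time: 2.1
eef_pos: [0.4584, -0.0839, 0.0483]
tool_rot: [3.142, 0.001, 3.141]
wrist_force: [-0.0, -0.5, 0.8]
opening: -0.0001
grip_force: 0.0
```

Call:
apply_moves --moves '[{"gripper": 0.0, "tx": 0.0, "ty": 0.0, "tz": 0.004, "wx": 0.0, "wy": 0.0, "wz": 0.0}, {"gripper": 0.0, "tx": 0.0, "ty": 0.0, "tz": 0.008, "wx": 0.0, "wy": 0.0, "wz": 0.0}, {"gripper": 0.0, "tx": 0.0, "ty": 0.0, "tz": 0.011, "wx": 0.0, "wy": 0.0, "wz": 0.0}, {"gripper": 0.0, "tx": 0.0, "ty": 0.0, "tz": 0.011, "wx": 0.0, "wy": 0.0, "wz": 0.0}]'

```text
time: 2.5
eef_pos: [0.458, -0.084, 0.0371]
tool_rot: [-3.142, -0.0, 3.141]
wrist_force: [-0.1, -0.5, -0.4]
opening: 0.0003
grip_force: 0.0
```

```bash
python3 - <<'E'
from h import *
for n,(a,b,cc,d) in dict(side=(150,290,200,340),top=(175,275,195,345)).items():
    c=camera(n);im=c["pixels"][a:b,cc:d];cv2.imwrite(f"pics/{n}1.png",cv2.resize(im[:,:,::-1],None,fx=4,fy=4,interpolation=cv2.INTER_CUBIC))
E
```

```text
(no output)
```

View pics/side1.png

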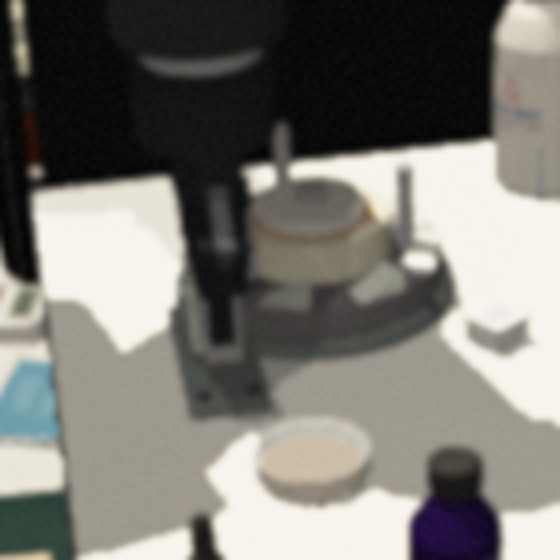

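The gripper hides the pawl in this view, at about (215,340) in the crop. I'll lift off and check it by depth.

Call:
apply_moves --moves '[{"gripper": 0.0, "tx": 0.0, "ty": 0.0, "tz": -0.04, "wx": 0.0, "wy": 0.0, "wz": 0.0}, {"gripper": 0.0, "tx": 0.0, "ty": 0.0, "tz": -0.085, "wx": 0.0, "wy": 0.0, "wz": 0.0}, {"gripper": 0.0, "tx": -0.04, "ty": 0.01, "tz": -0.11, "wx": 0.0, "wy": 0.0, "wz": 0.0}, {"gripper": 0.0, "tx": -0.085, "ty": 0.03, "tz": -0.11, "wx": 0.0, "wy": 0.0, "wz": 0.0}, {"gripper": 0.0, "tx": -0.125, "ty": 0.049, "tz": -0.11, "wx": 0.0, "wy": 0.0, "wz": 0.0}]'

```text
time: 3.1
eef_pos: [0.5856, -0.0343, 0.1495]
tool_rot: [3.141, 0.004, 3.141]
wrist_force: [0.4, -0.2, -0.2]
opening: -0.0001
grip_force: 0.0
```

```bash
python3 - <<'E'
from h import *
A=[]
for n,(a,b,cc,d) in dict(side=(150,290,200,340),top=(175,275,195,345)).items():
    c=camera(n);im=c["pixels"][a:b,cc:d];im=cv2.resize(im[:,:,::-1],(560,int(560*(b-a)/(d-cc))),interpolation=cv2.INTER_CUBIC)[:,80:480]; A.append(cv2.resize(im,(400,560)) if n=="side" else cv2.copyMakeBorder(im,0,560-im.shape[0],0,0,0))
cv2.imwrite("pics/both2.png",np.hstack(A)); print(state()["eef_pos"])
E
```

```text
[ 0.58757382 -0.03308317  0.1471892 ]
```

View pics/both2.png

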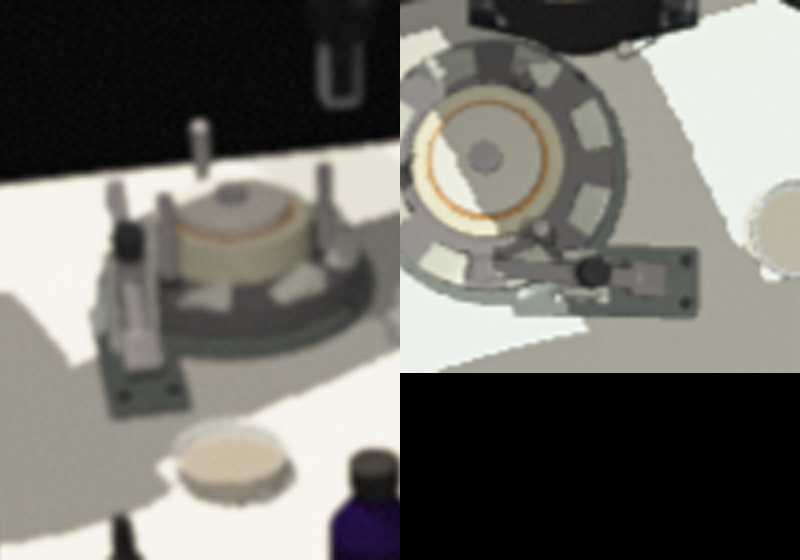

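Thrown over: the nose stands up at (115,195) in the side half, and the tail pad is low. Next I descend beside peg2.

Call:
apply_moves --moves '[{"gripper": 0.0, "tx": 0.003, "ty": 0.0, "tz": 0.03, "wx": 0.0, "wy": 0.0, "wz": 0.0}, {"gripper": 0.0, "tx": 0.004, "ty": 0.0, "tz": 0.06, "wx": 0.0, "wy": 0.0, "wz": 0.0}, {"gripper": 0.0, "tx": 0.004, "ty": 0.0, "tz": 0.08, "wx": 0.0, "wy": 0.0, "wz": 0.0}, {"gripper": 0.0, "tx": 0.004, "ty": 0.006, "tz": 0.08, "wx": 0.0, "wy": 0.0, "wz": 0.0}, {"gripper": 0.0, "tx": 0.004, "ty": 0.012, "tz": 0.08, "wx": 0.0, "wy": 0.0, "wz": 0.0}]'

```text
time: 3.7
eef_pos: [0.5793, -0.0227, 0.0678]
tool_rot: [-3.141, -0.0, 3.141]
wrist_force: [0.3, 0.6, 0.9]
opening: -0.0002
grip_force: 0.0
```

Call:
apply_moves --moves '[{"gripper": 0.0, "tx": 0.0, "ty": 0.005, "tz": 0.0, "wx": 0.0, "wy": 0.0, "wz": 0.0}, {"gripper": 0.0, "tx": 0.0, "ty": 0.01, "tz": 0.0, "wx": 0.0, "wy": 0.0, "wz": 0.0}, {"gripper": 0.0, "tx": 0.0, "ty": 0.015, "tz": 0.0, "wx": 0.0, "wy": 0.0, "wz": 0.0}, {"gripper": 0.0, "tx": 0.0, "ty": 0.02, "tz": 0.0, "wx": 0.0, "wy": 0.0, "wz": 0.0}, {"gripper": 0.0, "tx": 0.0, "ty": 0.025, "tz": 0.0, "wx": 0.0, "wy": 0.0, "wz": 0.0}]'

```text
time: 4.2
eef_pos: [0.5794, 0.0022, 0.0678]
tool_rot: [-3.141, 0.001, 3.141]
wrist_force: [0.4, -3.0, 0.3]
opening: -0.0003
grip_force: 1.2
```

Call:
apply_moves --moves '[{"gripper": 0.0, "tx": 0.0, "ty": 0.005, "tz": 0.0, "wx": 0.0, "wy": 0.0, "wz": 0.0}, {"gripper": 0.0, "tx": 0.0, "ty": 0.01, "tz": 0.0, "wx": 0.0, "wy": 0.0, "wz": 0.0}, {"gripper": 0.0, "tx": 0.0, "ty": 0.015, "tz": 0.0, "wx": 0.0, "wy": 0.0, "wz": 0.0}, {"gripper": 0.0, "tx": 0.0, "ty": 0.02, "tz": 0.0, "wx": 0.0, "wy": 0.0, "wz": 0.0}]'

```text
time: 4.6
eef_pos: [0.5786, 0.0223, 0.067]
tool_rot: [-3.141, -0.001, 3.141]
wrist_force: [-1.3, -2.0, -0.3]
opening: -0.0
grip_force: 1.5
```

```bash
python3 - <<'E'
from h import *
A=[]
for n,(a,b,cc,d) in dict(side=(150,290,200,340),top=(175,275,195,345)).items():
    c=camera(n);im=c["pixels"][a:b,cc:d];im=cv2.resize(im[:,:,::-1],(560,int(560*(b-a)/(d-cc))),interpolation=cv2.INTER_CUBIC)[:,(80 if n=="side" else 0):480 if n=="side" else 400]; A.append(cv2.resize(im,(400,560)) if n=="side" else cv2.copyMakeBorder(im,0,560-im.shape[0],0,0,0))
cv2.imwrite("pics/both3.png",np.hstack(A)); print(state()["eef_pos"])
E
```

```text
[0.57872025 0.02272327 0.06702535]
```

View pics/both3.png

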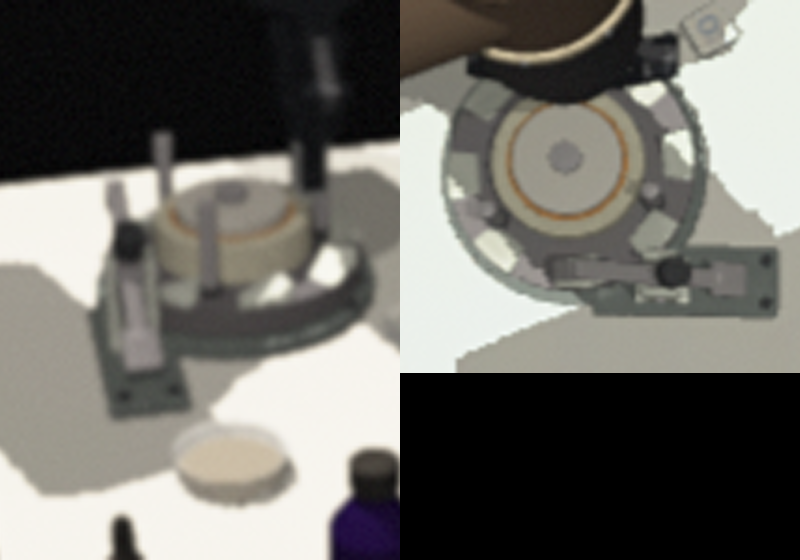

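In the top half, peg0's top is now at about (488,207) and peg1's at (652,190). The finger is beside peg2, and the nose is still up. I'll work out the wheel angle from the two peg tops.

```bash
python3 - <<'E'
from h import *
import pickle
c=pickle.load(open("top0.pkl","rb"))
for (x,y),a0 in(((88,207),98.4),((252,190),-141.2)):
    p=plane(c,[[195+x/3.733-.4,175+y/3.733-.4]],.09)[0]; d=p[:2]-[.5309,.0329]
    a=np.degrees(np.arctan2(d[1],d[0])); print(p.round(4),np.linalg.norm(d).round(4),a, "wheel",np.radians((a-a0)%360)+.02)
E
```

```text
[0.497  0.0778 0.09  ] 0.0563 127.02347534888854 wheel 0.5195738882015375
[ 0.5084 -0.0217  0.09  ] 0.059 -112.43736587866512 wheel 0.5220026669637597
```

Call:
apply_moves --moves '[{"gripper": 0.0, "tx": 0.0, "ty": 0.005, "tz": 0.0, "wx": 0.0, "wy": 0.0, "wz": 0.0}, {"gripper": 0.0, "tx": 0.0, "ty": 0.01, "tz": 0.0, "wx": 0.0, "wy": 0.0, "wz": 0.0}, {"gripper": 0.0, "tx": 0.0, "ty": 0.0135, "tz": 0.0, "wx": 0.0, "wy": 0.0, "wz": 0.0}, {"gripper": 0.0, "tx": 0.0, "ty": 0.0155, "tz": 0.0, "wx": 0.0, "wy": 0.0, "wz": 0.0}, {"gripper": 0.0, "tx": 0.0, "ty": 0.0155, "tz": 0.0, "wx": 0.0, "wy": 0.0, "wz": 0.0}]'

```text
time: 5.2
eef_pos: [0.5769, 0.0369, 0.0667]
tool_rot: [-3.14, -0.004, 3.141]
wrist_force: [-5.6, -4.7, 0.6]
opening: -0.0003
grip_force: 2.6
```

Call:
apply_moves --moves '[{"gripper": 0.0, "tx": 0.0, "ty": -0.01, "tz": 0.0, "wx": 0.0, "wy": 0.0, "wz": 0.0}, {"gripper": 0.0, "tx": 0.0, "ty": -0.015, "tz": -0.04, "wx": 0.0, "wy": 0.0, "wz": 0.0}, {"gripper": 0.0, "tx": 0.03, "ty": -0.015, "tz": -0.075, "wx": 0.0, "wy": 0.0, "wz": 0.0}, {"gripper": 0.0, "tx": 0.075, "ty": -0.015, "tz": -0.085, "wx": 0.0, "wy": 0.0, "wz": 0.0}, {"gripper": 0.0, "tx": 0.12, "ty": -0.01, "tz": -0.085, "wx": 0.0, "wy": 0.0, "wz": 0.0}]'

```text
time: 5.7
eef_pos: [0.4601, 0.028, 0.1543]
tool_rot: [3.139, 0.005, 3.14]
wrist_force: [-0.8, 1.6, 0.7]
opening: -0.0001
grip_force: 0.0
```

Call:
apply_moves --moves '[{"gripper": 0.0, "tx": 0.0, "ty": 0.0, "tz": 0.03, "wx": 0.0, "wy": 0.0, "wz": 0.0}, {"gripper": 0.0, "tx": 0.0, "ty": 0.0, "tz": 0.06, "wx": 0.0, "wy": 0.0, "wz": 0.0}, {"gripper": 0.0, "tx": 0.0, "ty": 0.0, "tz": 0.072, "wx": 0.0, "wy": 0.0, "wz": 0.0}, {"gripper": 0.0, "tx": 0.0, "ty": 0.0, "tz": 0.08, "wx": 0.0, "wy": 0.0, "wz": 0.0}, {"gripper": 0.0, "tx": 0.0, "ty": 0.0, "tz": 0.088, "wx": 0.0, "wy": 0.0, "wz": 0.0}]'

```text
time: 6.2
eef_pos: [0.4601, 0.0279, 0.0643]
tool_rot: [3.141, 0.002, 3.142]
wrist_force: [-0.1, -0.3, 0.0]
opening: 0.0003
grip_force: 0.0
```

Call:
apply_moves --moves '[{"gripper": 0.0, "tx": 0.0, "ty": 0.0, "tz": 0.002, "wx": 0.0, "wy": 0.0, "wz": 0.0}, {"gripper": 0.0, "tx": 0.0, "ty": 0.0, "tz": -0.04, "wx": 0.0, "wy": 0.0, "wz": 0.0}, {"gripper": 0.0, "tx": 0.0, "ty": 0.0, "tz": -0.085, "wx": 0.0, "wy": 0.0, "wz": 0.0}, {"gripper": 0.0, "tx": 0.0, "ty": -0.045, "tz": -0.1, "wx": 0.0, "wy": 0.0, "wz": 0.0}, {"gripper": 0.0, "tx": 0.0, "ty": -0.09, "tz": -0.1, "wx": 0.0, "wy": 0.0, "wz": 0.0}]'

```text
time: 6.7
eef_pos: [0.4617, -0.0621, 0.1683]
tool_rot: [3.14, 0.008, -3.138]
wrist_force: [2.3, -0.2, -0.2]
opening: -0.0001
grip_force: 0.0
```

Call:
apply_moves --moves '[{"gripper": 0.0, "tx": 0.0, "ty": -0.045, "tz": -0.02, "wx": 0.0, "wy": 0.0, "wz": 0.0}, {"gripper": 0.0, "tx": 0.0, "ty": -0.09, "tz": -0.04, "wx": 0.0, "wy": 0.0, "wz": 0.0}, {"gripper": 0.0, "tx": 0.0, "ty": -0.13, "tz": -0.04, "wx": 0.0, "wy": 0.0, "wz": 0.0}, {"gripper": 0.0, "tx": 0.0, "ty": -0.17, "tz": -0.04, "wx": 0.0, "wy": 0.0, "wz": 0.0}, {"gripper": 0.0, "tx": 0.0, "ty": -0.17, "tz": -0.04, "wx": 0.0, "wy": 0.0, "wz": 0.0}]'

```text
time: 7.2
eef_pos: [0.4591, -0.2362, 0.2048]
tool_rot: [-3.141, 0.001, 3.137]
wrist_force: [-0.9, 0.5, -0.5]
opening: -0.0002
grip_force: 0.0
```

```bash
python3 - <<'E'
from h import *
import pickle
A=[]
for n,(a,b,cc,d) in dict(side=(150,290,200,340),top=(175,275,195,345)).items():
    c=camera(n);pickle.dump(c,open(n+"4.pkl","wb"));im=c["pixels"][a:b,cc:d];im=cv2.resize(im[:,:,::-1],(560,int(560*(b-a)/(d-cc))),interpolation=cv2.INTER_CUBIC)[:,(80 if n=="side" else 0):480 if n=="side" else 400]; A.append(cv2.resize(im,(400,560)) if n=="side" else cv2.copyMakeBorder(im,0,560-im.shape[0],0,0,0))
cv2.imwrite("pics/both4.png",np.hstack(A)); print(state()["eef_pos"])
E
```

```text
[ 0.45896169 -0.23340722  0.20446956]
```

View pics/both4.png

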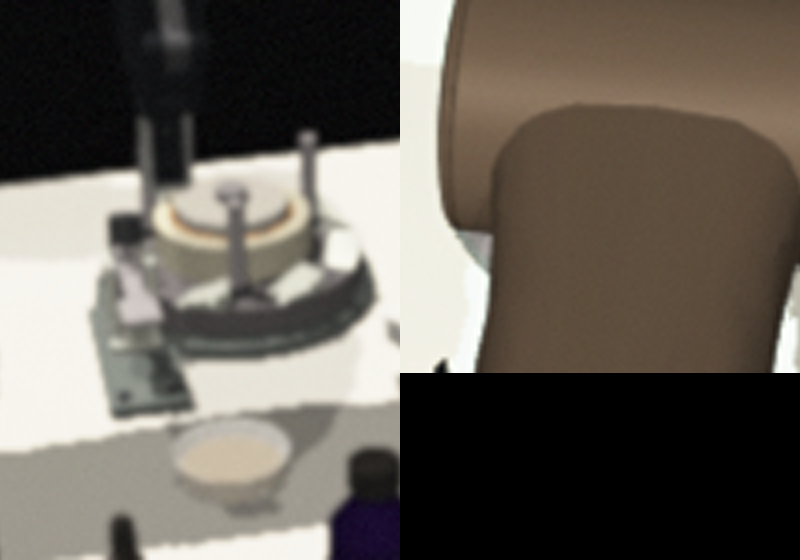

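The side half shows the tail pad raised again at (140,295) and the weight leaning toward the nose. The arm blocks the top view, so I'll move clear and measure.

Call:
apply_moves --moves '[{"gripper": 0.0, "tx": 0.01, "ty": -0.045, "tz": 0.0, "wx": 0.0, "wy": 0.0, "wz": 0.0}, {"gripper": 0.0, "tx": 0.02, "ty": -0.09, "tz": 0.0, "wx": 0.0, "wy": 0.0, "wz": 0.0}, {"gripper": 0.0, "tx": 0.03, "ty": -0.135, "tz": 0.0, "wx": 0.0, "wy": 0.0, "wz": 0.0}, {"gripper": 0.0, "tx": 0.04, "ty": -0.18, "tz": 0.0, "wx": 0.0, "wy": 0.0, "wz": 0.0}, {"gripper": 0.0, "tx": 0.05, "ty": -0.22, "tz": 0.0, "wx": 0.0, "wy": 0.0, "wz": 0.0}]'

```text
time: 7.8
eef_pos: [0.4095, -0.4533, 0.2048]
tool_rot: [-3.141, 0.001, -3.14]
wrist_force: [-0.5, 0.1, 0.2]
opening: 0.0003
grip_force: 0.0
```

```bash
python3 - <<'E'
from h import *
import pickle
c=camera("top");pickle.dump(c,open("top5.pkl","wb")); c0=pickle.load(open("top0.pkl","rb"))
P=cloud(c);P0=cloud(c0)
for q in("P0","P"):
    Q=eval(q).reshape(-1,3); r=[]
    for y0,y1 in((.02,.034),(.0,.012),(-.06,-.047),(-.085,-.07)):
        m=(abs(Q[:,0]-.459)<.005)&(Q[:,1]>y0)&(Q[:,1]<y1)&(Q[:,2]>.02)&(Q[:,2]<.12); r.append((np.median(Q[m,2]).round(4),m.sum()))
    print(q,"nose,mid,tailarm,pad z",r)
A=[cv2.resize(x["pixels"][175:275,195:295,::-1],(400,400),interpolation=cv2.INTER_CUBIC) for x in(c0,c)]
cv2.imwrite("pics/top5.png",np.hstack(A))
E
```

```text
P0 nose,mid,tailarm,pad z [(np.float64(0.0568), np.int64(32)), (np.float64(0.0576), np.int64(23)), (np.float64(0.0581), np.int64(20)), (np.float64(0.0578), np.int64(24))]
P nose,mid,tailarm,pad z [(np.float64(0.0565), np.int64(33)), (np.float64(0.0568), np.int64(21)), (np.float64(0.0571), np.int64(20)), (np.float64(0.0573), np.int64(24))]
```

View pics/top5.png

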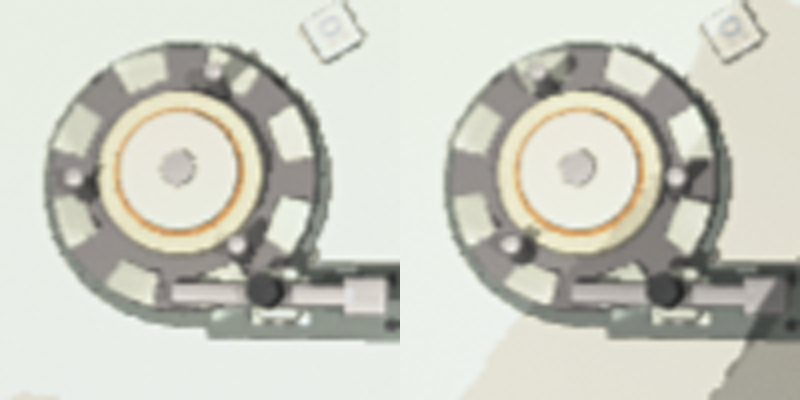

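The side-by-side view shows the wheel one notch back: the pegs moved from (73,177), (237,243), (213,70) to (113,243), (277,176), (140,71), which is about 44°. The pawl heights match the start, so the nose is fully down, and the white box hasn't moved. Handing in.

```bash
python3 -c "
from h import *
print(close_job())"
```

```text
the job is handed in; nothing more can be done
None
```

I threw the pawl over, pushed the wheel back one notch (about 0.79 rad by the last picture), tipped the nose fully down into the next notch, and handed the job in at about 8 s; no verdict came back.

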